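Lock off a control lever with a notched guard sleeve

ROBOT

A 6-joint arm with a two-finger parallel gripper is mounted at the origin on the work surface. World frame = base frame: x ahead of the robot, y to its left, z up, the work surface at z = 0. Lengths are in m, angles in rad, forces in N, time in s.
With the tool pointing down it reaches from about 0.35 to 0.775 m from the base axis. Payload 5.5 kg.
Tool frame: the origin (TCP) lies between the finger pads; the fingertips stand 19 mm ahead of it and the grasp point (between the pads) is the TCP (env.tcp_to_tips is the distance from the TCP to the fingertips, in m); z points along the fingers, y is the direction in which the jaws open and shut (so a half turn about z gives the same grasp; the last joint's range is limited). The gripper opens to 85 mm and grips with 20 to 120 N. Pads are 22 mm wide; open, the fingers measure 114 mm over their backs; the gripper's body (76 mm by 85 mm) begins 54 mm behind the grasp point. The pads swing forward as they close: fully open they stand 13 mm farther back than shut.
Start: joints at [0.969, 0.313, 0.046, 1.304, 0, 1.431], TCP at [0.256, 0.515, 0.25] pointing down, gripper open.
Joint ranges: [-2.76, 2.76], [-0.86, 1.69], [-1.03, 1.26], [-2.2, 2.34], [-1.47, 1.5], [-3.14, 3.14]. Speed limits (rad/s): [2.57, 2.57, 3.14, 3.14, 3.14, 3.14].

INTERFACE

Orientations are given as a unit quaternion [w, x, y, z].
In Python, from workcell import env, eyes, job gives the robot as it stands. The module is installed in compiled form; this text tells all that it offers.
- The arm moves only by the tool move_arm, never from a script. Its argument "commands" is a list of rows, each a list of 3 entries, a list of its own where there are three numbers: the shift along the world's x, y, z as a fraction of full scale, then the turn, a rotation vector about the world's x, y, z as a fraction of full scale, then the gripper command: -1 is shut, 1 is fully open, values between are in proportion. In form: [[[x, y, z], [wx, wy, wz], gripper], ...]. A call has 1 to 5 rows; each row shifts and turns the commanded pose from where the row before left it; what a row does not reach is not made up. Full scale, the value 1, is 0.04 m for a shift and 8 degrees for a turn. A row lasts 1/10 s, in which the tool goes at most 50 mm and 8.59 degrees, less where a joint would pass 70% of its speed; a pose out of reach is approached as far as the arm can. A call with a number of a shift or a turn outside -1 to 1 is refused whole. A call with a gripper value outside its range is refused whole. The fingers move at their own pace and stop on an object; "newtons" is the grip in N (left out, the last holds). Time passes only in rows, so rows that do not move let the fingers close. It gives the time, the measured TCP pose, the force and the opening at its end, in the units of the state.
- env.get_state(): the state, without advancing time (a new reading comes with each control period).
- eyes.read_camera(name): name is "side" or "top"; returns a dict with "frame" (480x640x3 uint8, red, green, blue), "mtx" (3x3 intrinsics, pixels), "camera_from_world" (4x4, takes a point from world to camera coordinates). Camera axes: x right, y down, z forward; pixel columns grow to the right and rows downward; lengths in m; the calibration is good to about 2 mm. A picture is of the moment at which its call begins. There is no depth.
- job.hand_in(): hands the job in, once; it reports no verdict.
The state is a dict: "clock": time; "joint_pos": joint angles; "qvel": joint speeds; "tau": joint torques, N m; "tcp_pos": TCP position; "orientation": TCP orientation; "wrist_force": force on the tool from outside, world axes, zero at the start; "ft_torque": the same for the moment, N m; "finger_gap": finger opening in m.
Only numpy, scipy, OpenCV 4.12 (cv2) and the standard library are available. Lean on these libraries where they do the work, as an engineer would, in place of code of your own. Each camera call takes 0.05 s, during which the arm holds its last target.

TASK

The mill is stopped for maintenance: lock off the control lever whose bare steel stem has lost its knob. Slide the aluminium guard sleeve, notched end first, down the leaning stem and turn it until its notches drop over the cross bar at the foot of the stem, so that the sleeve sits fully home on the boot's seat, then let go. Leave the lidded tin and the logbook where they are.

Things in the scene. Friction and masses are not known exactly. Their poses are not given: they have to be found in the camera images.
- sleeve_mid (a point): Centre of the loose guard sleeve, half-way up its axis: plain round aluminium tube, 110 mm long, 48 mm outside, bore 32 mm, about 0.3 kg. It stands upright on the desk, notched foot down, this point 55 mm up. Its z axis runs along the tube from notched foot to plain top.
- sleeve_foot (a point): Centre of the sleeve's notched foot end. The foot has four equal notches, 16 mm deep and about 10 mm wide at the bore, widening outwards, centred on its own +x, -x, +y and -y directions, so within any 90 degrees of turn a notch meets the bar. Axes as the sleeve's centre.
- boot: Seat of the lever to be locked, which is a 110 mm square plate, black housing, round rubber boot and bare steel stem. Origin: centre of the flat seat (54 mm across) on the boot, where the sleeve's foot must rest, about 49 mm above the desk. z points up along the stem, which leans 28 degrees from vertical, to the robot's right and somewhat away from it; stem, bar and seat do not turn or give.
- stem_top (a point): Top of the bare round steel stem, on its axis, 100 mm from the seat. The stem is 28 mm in diameter; its top 12 mm taper to 18 mm. Axes as the seat.
- bar (a point): Centre of the steel cross bar through the foot of the stem, on the stem's axis, 8 mm above the seat. The bar is 7 mm wide, 8 mm high with a flat top, square to the stem, and sticks out 9 mm on both sides, so a sleeve resting on it stands 12 mm too high. Its direction about the stem differs each time and is NOT given by this frame: feel (or look) for it. A notch drops over it when within about 4 degrees.
- stem_home (a point): Point on the stem's axis, 55 mm above the seat, where the centre of the sleeve lies when the sleeve is fully home. Same axes as the seat: z up along the stem.
- lever2: Neighbouring lever, fixed, a bystander: same plate, housing and boot, but with a thin stem and a black knob 38 mm wide on top; it leans likewise and its knob reaches about 155 mm above the desk. Origin: centre of its plate on the desk; z up, its stem leans towards its own -x.
- tin_mid (a point): Centre of the loose steel sample tin, a bystander: round, 66 mm across, 76 mm tall including a small lid button. Stands on the desk, this point 38 mm up.
- logbook_mid (a point): Centre of a closed logbook with a green cover lying flat on the desk, a bystander: 150 x 210 x 20 mm.

How it is judged:
By the outcome, as a careful person would: the job done as asked, in the order asked, and still so for the second after the job is handed in, with the robot touching nothing.
It also fails if it takes over 67 s, if anything falls off the work surface, if the arm or the gripper's body presses on something with over 40 N, if the wrist force passes 120 N, or if a joint passes its speed limit or range.

## Working session

There is one attempt and no reset: what is moved stays moved. The work goes in short steps, Python scripts to look and compute and a tool call to move; the robot and the scene stay as the last step left them, time stands still between calls to the robot, and variables do not carry over. Pictures are saved under pics/ and viewed, and the job is handed in when it is done.

Besides the shell and the picture viewer there is one more tool, called after "Emit:" as name(argument=value, ...), one argument or row to a line, values as JSON. move_arm: Moves the arm, as the interface text tells. Its arguments: {"type":"object","properties":{"commands":{"type":"array","items":{"type":"array"}},"newtons":{"type":"number"}},"required":["commands"]}

```bash
mkdir -p pics; cat > h.py <<'E'
import numpy as np, cv2, pickle
from workcell import env, eyes, job
def snap(tag):
    for n in ("side","top"):
        d=eyes.read_camera(n); cv2.imwrite(f"pics/{tag}_{n}.png",d["frame"][:,:,::-1]); pickle.dump(d,open(f"pics/{tag}_{n}.pkl","wb"))
def load(tag,n): return pickle.load(open(f"pics/{tag}_{n}.pkl","rb"))
def proj(d,p):
    p=np.atleast_2d(p); c=(d["camera_from_world"]@np.c_[p,np.ones(len(p))].T)[:3]; u=d["mtx"]@c; return (u[:2]/u[2]).T
def ray(d,uv):
    T=d["camera_from_world"];R=T[:3,:3];o=-R.T@T[:3,3]; v=R.T@np.linalg.inv(d["mtx"])@np.array([uv[0],uv[1],1.]); return o,v/np.linalg.norm(v)
def onz(d,uv,z):
    o,v=ray(d,uv); return o+v*(z-o[2])/v[2]
def tri(d1,u1,d2,u2):
    o1,v1=ray(d1,u1);o2,v2=ray(d2,u2); A=np.c_[v1,-v2]; s=np.linalg.lstsq(A,o2-o1,rcond=None)[0]; a=o1+v1*s[0];b=o2+v2*s[1]; return (a+b)/2,np.linalg.norm(a-b)
def crop(tag,n,x0,y0,x1,y1,k,out):
    f=load(tag,n)["frame"][y0:y1,x0:x1,::-1]; cv2.imwrite(f"pics/{out}.png",cv2.resize(f,None,fx=k,fy=k,interpolation=cv2.INTER_CUBIC))
E
python3 - <<'E'
from h import *
snap("a")
print(env.get_state())
for n in("side","top"):
    d=load("a",n);print(n,d["mtx"],d["camera_from_world"])
E
```

```text
{'clock': 0.1, 'joint_pos': array([9.69386900e-01, 3.13955401e-01, 4.50935629e-02, 1.30359880e+00,
       3.46671618e-05, 1.43116685e+00]), 'qvel': array([-0.00119309, -0.00101426,  0.00248481, -0.00078534,  0.0004642 ,
       -0.00129883]), 'tau': array([ 2.59164713e-03, -4.81725883e+01,  2.99243653e+01,  1.26949817e-02,
       -2.01629355e-04,  1.13496071e-05]), 'tcp_pos': array([0.25596101, 0.51441662, 0.24948129]), 'orientation': array([-3.17481265e-04,  2.28843906e-01,  9.73462775e-01, -7.69410269e-04]), 'wrist_force': array([ 0.19977024, -0.10875884,  0.54675759]), 'ft_torque': array([-0.01687415,  0.04844701,  0.02909108]), 'finger_gap': 0.08537514466818144}
side [[478.62401825   0.         324.31493442]
 [  0.         478.62401825 243.30419574]
 [  0.           0.           1.        ]] [[ 0.96506088 -0.2618564  -0.00941906 -0.50162916]
 [-0.14097093 -0.48856983 -0.86106139  0.20872663]
 [ 0.22087257  0.83230448 -0.50841378  0.81158763]
 [ 0.          0.          0.          1.        ]]
top [[565.74941065   0.         319.36853234]
 [  0.         565.74941065 238.16073616]
 [  0.           0.           1.        ]] [[ 6.77084259e-02 -9.97704729e-01  9.18011126e-04  7.17779219e-02]
 [-9.76049068e-01 -6.64293948e-02 -2.07160211e-01  5.75140110e-01]
 [ 2.06745705e-01  1.31304679e-02 -9.78306600e-01  1.11538148e+00]
 [ 0.00000000e+00  0.00000000e+00  0.00000000e+00  1.00000000e+00]]
```

View pics/a_side.png

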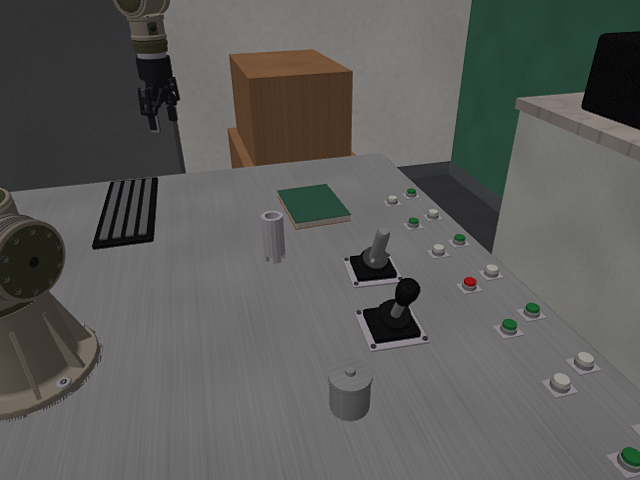

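View pics/a_top.png

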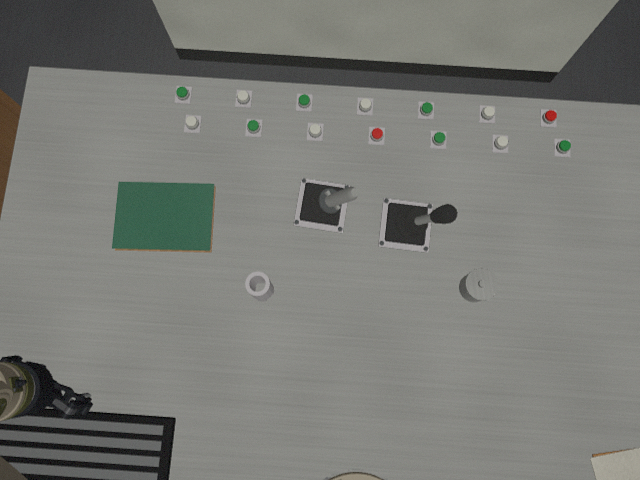

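```bash
python3 - <<'E'
from h import *
crop("a","top",285,165,375,240,8,"c1")
crop("a","side",330,210,420,295,7,"c2")
crop("a","top",230,255,290,315,8,"c3")
crop("a","side",245,195,305,275,7,"c4")
E
```

```text
(no output)
```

View pics/c1.png

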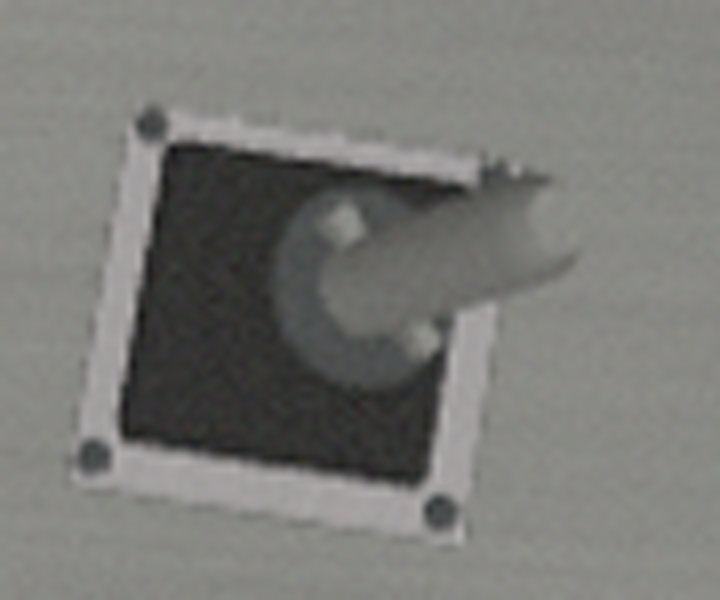

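View pics/c2.png

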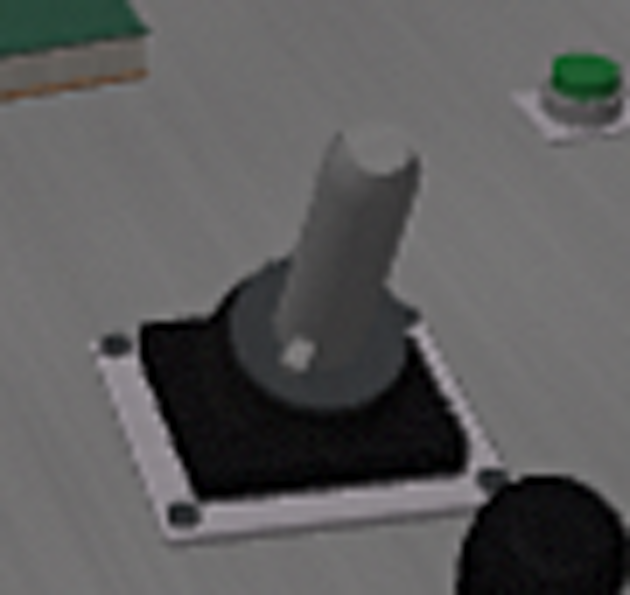

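View pics/c3.png

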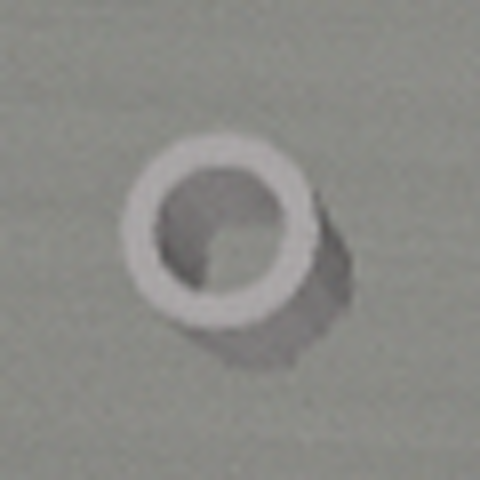

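View pics/c4.png

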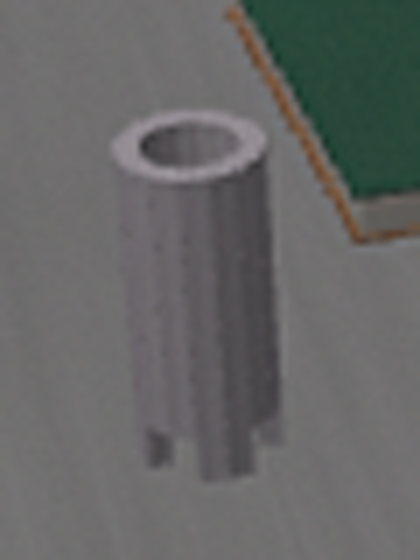

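```bash
cat >> h.py <<'E'
def frame(az,lean):
    z=np.array([np.sin(lean)*np.cos(az),np.sin(lean)*np.sin(az),np.cos(lean)])
    x=np.array([np.cos(az)*np.cos(lean),np.sin(az)*np.cos(lean),-np.sin(lean)]); return x,np.cross(z,x),z
def circ(c,x,y,r,n=60):
    t=np.linspace(0,2*np.pi,n); return c+r*(np.outer(np.cos(t),x)+np.outer(np.sin(t),y))
E
python3 - <<'E'
from h import *
S=load("a","side");T=load("a","top")
full=lambda p,o,k:(o[0]+(p[0]+.5)/k-.5,o[1]+(p[1]+.5)/k-.5)
c1=lambda x,y:full((x,y),(285,165),8); c2=lambda x,y:full((x,y),(330,210),7)
c3=lambda x,y:full((x,y),(230,255),8); c4=lambda x,y:full((x,y),(245,195),7)
print("sleeve top",onz(T,c3(221,229),.11),onz(S,c4(190,146),.11),tri(T,c3(221,229),S,c4(190,146)))
for p in [(152,123),(93,457),(440,512)]: print("screw T",onz(T,c1(*p),.004))
for p in [(116,345),(183,515),(491,479)]: print("screw S",onz(S,c2(*p),.004))
print("bar ends T",onz(T,c1(343,222),.056),onz(T,c1(424,340),.056))
print("seat S",onz(S,c2(319,335),.049),"T",onz(T,c1(372,288),.049))
print("top", tri(T,c1(558,225),S,c2(378,150)))
from scipy.optimize import least_squares
E
```

```text
sleeve top [0.46040813 0.22511886 0.11      ] [0.46277996 0.22434941 0.11      ] (array([0.46167575, 0.22509412, 0.10953189]), np.float64(0.002410656678876246))
screw T [0.71072298 0.15547508 0.004     ]
screw T [0.61421319 0.16457976 0.004     ]
screw T [0.60523543 0.06874734 0.004     ]
screw S [0.61726676 0.16975602 0.004     ]
screw S [0.60809009 0.0734897  0.004     ]
screw S [0.70411817 0.06570044 0.004     ]
bar ends T [0.67021387 0.10031697 0.056     ] [0.63936437 0.07690498 0.056     ]
seat S [0.65573534 0.09082626 0.049     ] T [0.65460496 0.09146896 0.049     ]
top (array([0.65072819, 0.04659914, 0.13650408]), np.float64(0.0033186459887628496))
```

```bash
cat > ov.py <<'E'
from h import *
import sys
def overlay(tag,sx,sy,az,lean,bar,out,z0=.049):
    x,y,z=frame(az,lean); s=np.array([sx,sy,z0])
    for n,(x0,y0,x1,y1) in {"top":(285,165,375,240),"side":(330,210,420,295)}.items():
        d=load(tag,n);k=8
        im=cv2.resize(d["frame"][y0:y1,x0:x1,::-1],None,fx=k,fy=k,interpolation=cv2.INTER_CUBIC)
        def L(P,c,cl=False):
            q=(proj(d,P)-[x0,y0]+.5)*k-.5; cv2.polylines(im,[np.round(q).astype(int)],cl,c,1,cv2.LINE_AA)
        L(circ(s,x,y,.027),(0,255,0)); L(circ(s+.1*z,x,y,.009),(0,0,255)); L(circ(s+.088*z,x,y,.014),(0,255,255));L(circ(s,x,y,.014),(0,255,255))
        v=s-d["camera_from_world"][:3,:3].T@(-d["camera_from_world"][:3,3]) # from cam
        w=np.cross(z,v);w/=np.linalg.norm(w)
        for sg in(1,-1): L(np.array([s+sg*.014*w,s+.088*z+sg*.014*w]),(255,255,0))
        b=np.cos(bar)*x+np.sin(bar)*y; c=np.cross(z,b)
        for sg in (1,-1): 
            e=s+.012*z+sg*b*.023; f=s+.012*z+sg*b*.014; L(np.array([e+.0035*c,e-.0035*c,f-.0035*c,f+.0035*c]),(255,0,255),True)
        cv2.imwrite(f"pics/{out}_{n}.png",im)
if __name__=="__main__":
    T=load("a","top"); 
    for n in("top","side"):
        M=load("a",n)["camera_from_world"]; print(n,-M[:3,:3].T@M[:3,3])
    b=np.array([.0308,.0234]); 
    az=np.radians(float(sys.argv[3])); bar=np.radians(float(sys.argv[4]))
    overlay("a",float(sys.argv[1]),float(sys.argv[2]),az,np.radians(28),bar,sys.argv[5])
E
python3 ov.py .655 .091 -80 117 o1
```

```text
top [0.32590467 0.0951739  1.21026532]
side [ 0.33426963 -0.70486529  0.5876239 ]
```

View pics/o1_top.png

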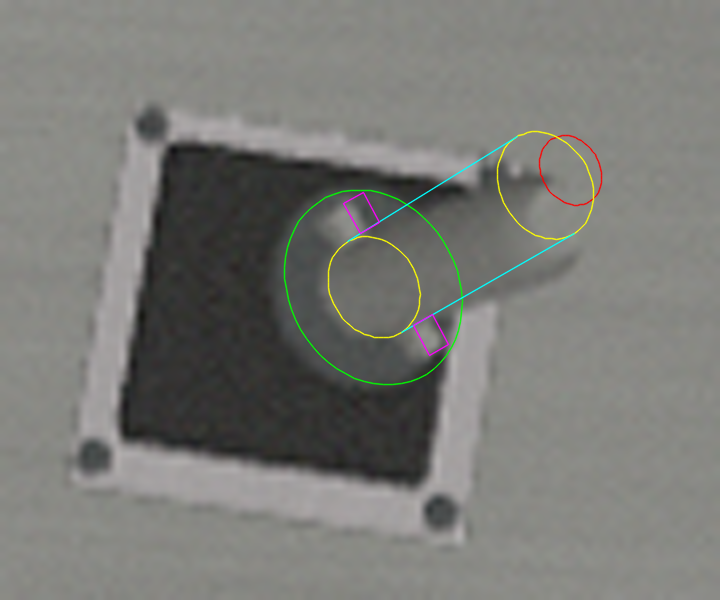

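View pics/o1_side.png

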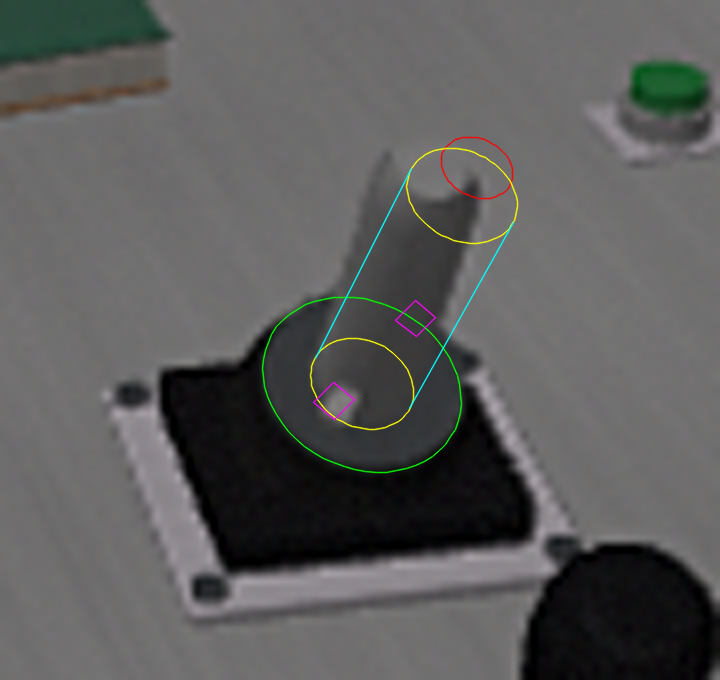

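```bash
python3 ov.py .654 .094 -93 130 o2
```

```text
top [0.32590467 0.0951739  1.21026532]
side [ 0.33426963 -0.70486529  0.5876239 ]
```

View pics/o2_top.png

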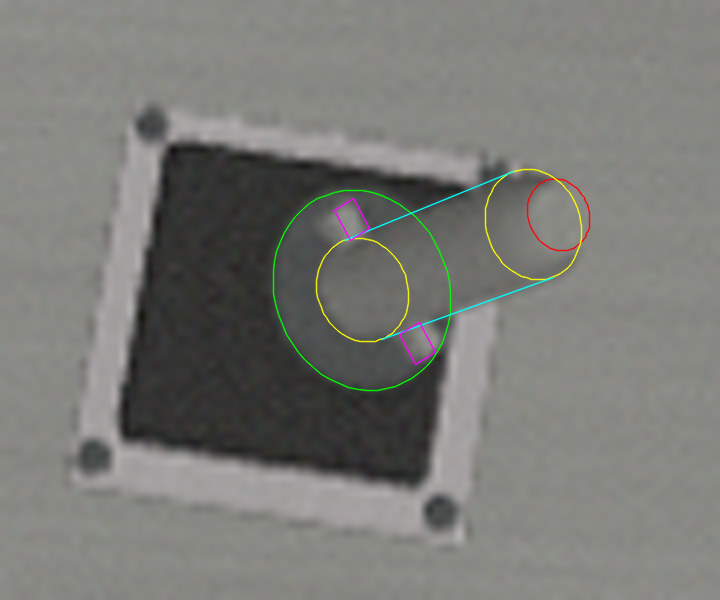

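View pics/o2_side.png

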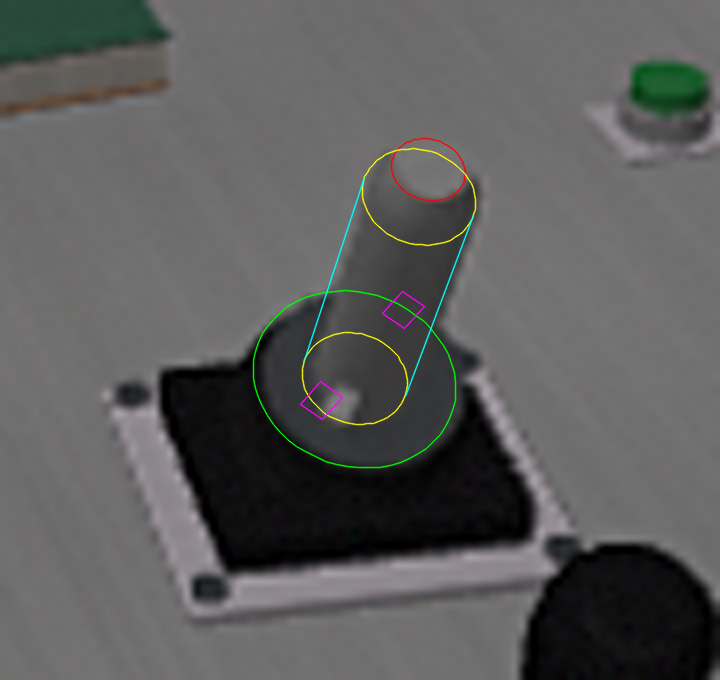

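```bash
python3 - <<'E'
from h import *
for n,(x0,y0,x1,y1) in {"top":(315,175,365,215),"side":(350,222,400,272)}.items():
    f=load("a",n)["frame"][y0:y1,x0:x1,::-1]; g=cv2.resize(f,None,fx=12,fy=12,interpolation=cv2.INTER_CUBIC).astype(float)
    lo,hi=(90,150) if n=="top" else (70,125)
    g=f=np.clip((g-g.min()*0-50)/(hi-50+20),0,1)**1.5*255
    cv2.imwrite(f"pics/e_{n}.png",g.astype(np.uint8))
E
```

```text
(no output)
```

View pics/e_top.png

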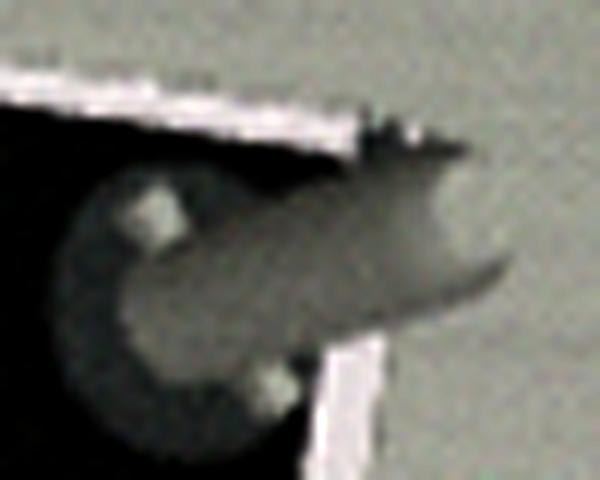

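View pics/e_side.png

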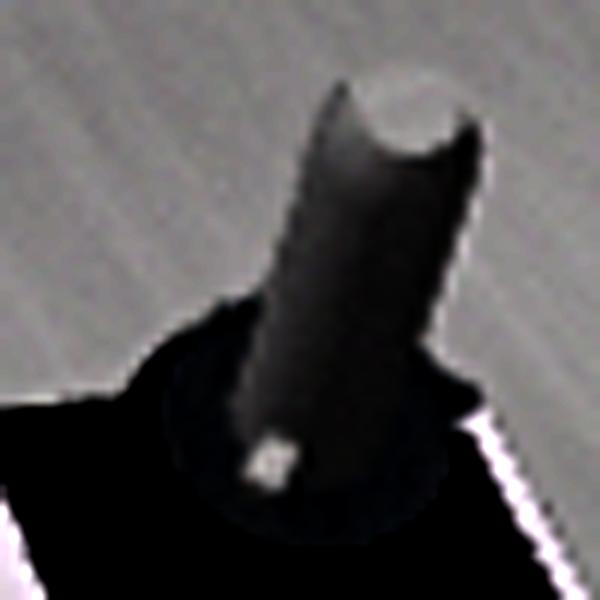

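```bash
cat > fit.py <<'E'
from h import *
from scipy.optimize import least_squares
T=load("a","top");S=load("a","side")
f=lambda p,o:np.array(o)+(np.array(p)+.5)/12-.5
t=lambda *p:f(p,(315,175)); s=lambda *p:f(p,(350,222))
def edges(d,P,z,r):
    M=d["camera_from_world"];o=-M[:3,:3].T@M[:3,3]; w=np.cross(z,P-o);w/=np.linalg.norm(w)
    out=[]
    for sg in(1,-1): out.append(proj(d,np.array([P+.02*z+sg*r*w,P+.085*z+sg*r*w])))
    return out
def pl(q,ln):
    v=ln[1]-ln[0];n=np.array([-v[1],v[0]])/np.linalg.norm(v);return (q-ln[0])@n
OE={"T":[[t(190,240),t(360,160)],[t(180,383),t(400,305)]],"S":[[s(240,400),s(312,140)],[s(425,340),s(480,150)]]}
def res(p,full=False):
    P=p[:3];x,y,z=frame(p[3],p[4]);b=np.cos(p[5])*x+np.sin(p[5])*y;r=[]
    for k,d,off,fc in(("T",T,p[6:8],t(487,206)),("S",S,p[8:10],s(413,108))):
        r+=list((proj(d,P+.1*z)[0]+off-fc)/1)
        E=edges(d,P,z,.014)
        best=None
        for o in (0,1):
            q=[pl(OE[k][i][j],E[(i+o)%2]+off) for i in(0,1) for j in(0,1)]
            if best is None or np.sum(np.square(q))<np.sum(np.square(best)):best=q
        r+=[v/.7 for v in best]
        c=proj(d,circ(P,x,y,.027))+off
        ex=(t(55,0)[0],t(0,460)[1]) if k=="T" else (s(165,0)[0],s(0,545)[1])
        r+=[(c[:,0].min()-ex[0])/1.5,(c[:,1].max()-ex[1])/1.5]
    bc=P+.0105*z
    q=proj(T,bc+.020*b)[0]+p[6:8]; q2=proj(T,bc-.020*b)[0]+p[6:8]; q3=proj(S,P+.009*z-.0215*b)[0]+p[8:10]
    r+=list(q-t(155,217))+list(q2-t(275,390))+list(q3-s(270,463))
    r+=[(P[2]-.049)/.001,(p[4]-np.radians(28))/np.radians(.5)]+list(p[6:10]/1.0)
    return np.array(r)
p0=np.r_[.654,.093,.049,np.radians(-93),np.radians(28),np.radians(130),0,0,0,0]
o=least_squares(res,p0,loss="soft_l1");p=o.x
print(np.round(p[:3],4),np.round(np.degrees(p[3:6]),1),np.round(p[6:],2)); print(np.round(o.fun,1))
C=np.linalg.inv(o.jac.T@o.jac);print(np.sqrt(np.diag(C))[:3],np.degrees(np.sqrt(np.diag(C))[3:6]))
x,y,z=frame(p[3],p[4]);print("z",z,"top",p[:3]+.1*z,"bar",np.cos(p[5])*x+np.sin(p[5])*y)
E
python3 fit.py
```

```text
[0.6573 0.0936 0.0491] [-96.4  28.  140.4] [ 0.12  0.63  0.5  -0.6 ]
[-0.6  0.   2.3  0.1 -0.8 -1.8 -0.1 -0.3 -0.1 -0.5  0.4  0.2  0.  -0.9
 -0.1  0.2 -0.1 -1.3  0.4 -0.2 -0.4  1.2  0.1  0.1  0.1  0.6  0.5 -0.6]
[0.00220722 0.00218803 0.0009762 ] [1.81702012 0.46493069 4.45949463]
z [-0.05231512 -0.466955    0.88273221] top [0.6520534  0.04693267 0.13739323] bar [0.70858681 0.60550973 0.36230194]
```

```bash
cat > sl.py <<'E'
from h import *
S=load("a","side");T=load("a","top")
x0,y0,x1,y1=255,200,295,270;k=8
c=np.array([.4617,.2247,0]);
ims=[]
for ang in (0,15,30,45,60,75):
    im=cv2.resize(S["frame"][y0:y1,x0:x1,::-1],None,fx=k,fy=k,interpolation=cv2.INTER_CUBIC)
    im=np.clip(im.astype(float)*1.6-40,0,255).astype(np.uint8)
    def L(P,col,cl=False):
        q=(proj(S,P)-[x0,y0]+.5)*k-.5; cv2.polylines(im,[np.round(q).astype(int)],cl,col,1,cv2.LINE_AA)
    L(circ(c+[0,0,.11],np.array([1,0,0]),np.array([0,1,0]),.024),(0,255,0))
    for j in range(4):
        a=np.radians(ang+90*j+45); t=np.linspace(a-np.radians(26.8),a+np.radians(26.8),12)
        o=c-[.334,-.705,0]; 
        if np.cos(a)*o[0]+np.sin(a)*o[1]>.3: continue
        b=np.c_[c[0]+.024*np.cos(t),c[1]+.024*np.sin(t),0*t]; u=b[::-1]+[0,0,.016]
        L(np.r_[b,u],(0,0,255),True)
    cv2.putText(im,str(ang),(5,20),0,.6,(0,255,255),1); ims.append(im[250:])
cv2.imwrite("pics/sl.png",cv2.resize(np.vstack([np.hstack(ims[:3]),np.hstack(ims[3:])]),None,fx=.8,fy=.8))
E
python3 sl.py
```

```text
(no output)
```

View pics/sl.png

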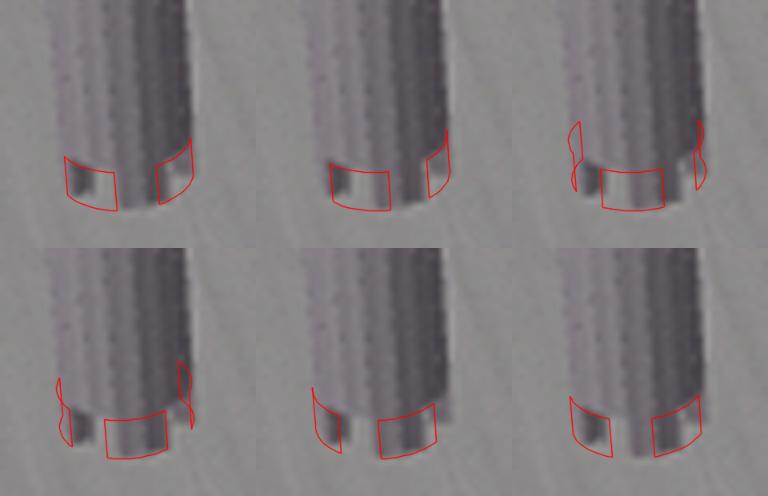

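```bash
sed -i 's/(0,15,30,45,60,75)/(44,48,52,56,60,64)/; s/26.8/21/g; s/cv2.resize(np.vstack(\(.*\),None,fx=.8,fy=.8)/np.vstack(\1/' sl.py; sed -i 's/,200,295,270;k=8/,230,295,270;k=6/; s/im\[250:\]/im/' sl.py; tail -3 sl.py; python3 sl.py
```

```text
L(np.r_[b,u],(0,0,255),True)
    cv2.putText(im,str(ang),(5,20),0,.6,(0,255,255),1); ims.append(im)
cv2.imwrite("pics/sl.png",np.vstack([np.hstack(ims[:3]),np.hstack(ims[3:])]))
```

View pics/sl.png

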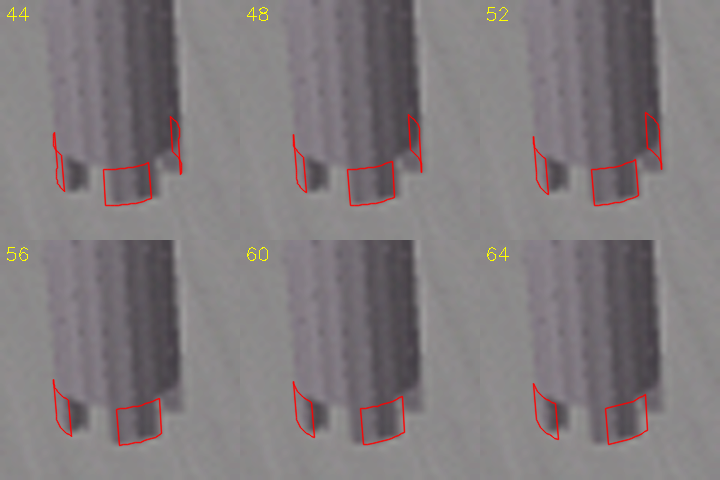

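Emit:
move_arm(
  commands=[
    [[0.571,-0.804,0],[0,0,-0.958],1],
    [[0.571,-0.804,0],[0,0,-0.958],1],
    [[0.571,-0.804,0],[0,0,-0.958],1],
    [[0.571,-0.804,0],[0,0,-0.958],1],
    [[0.571,-0.804,0],[0,0,-0.958],1],
  ],
  newtons=60,
)

```text
clock: 0.6
tcp_pos: [0.3708, 0.3526, 0.2499]
orientation: [-0.0, 0.538, 0.843, -0.0]
wrist_force: [0.1, 0.4, 0.6]
finger_gap: 0.0857
```

Emit:
move_arm(
  commands=[
    [[0.571,-0.804,0],[0,0,-0.958],1],
    [[0.571,-0.804,0],[0,0,-0.958],1],
    [[0.571,-0.804,0],[0,0,-0.958],1],
    [[0.571,-0.804,0],[0,0,-0.958],1],
    [[0,0,0],[0,0,0],1],
  ],
)

```text
clock: 1.1
tcp_pos: [0.4641, 0.222, 0.2498]
orientation: [0.001, 0.742, 0.67, -0.0]
wrist_force: [0.3, 0.2, 0.2]
finger_gap: 0.0851
```

```bash
cat >> h.py <<'E'
from scipy.spatial.transform import Rotation as Ro
def st():
    s=env.get_state(); q=s["orientation"]; R=Ro.from_quat([q[1],q[2],q[3],q[0]]).as_matrix()
    print("t",round(s["clock"],2),"p",np.round(s["tcp_pos"],4),"z",np.round(R[:,2],4),"y",np.round(R[:,1],4),"F",np.round(s["wrist_force"],1),"M",np.round(s["ft_torque"],2),"gap",round(s["finger_gap"],4),"j",np.round(s["joint_pos"],2)); return s,R
E
python3 -c "
from h import *
st()"
```

```text
t 1.1 p [0.4641 0.222  0.2498] z [ 4.0e-04 -1.2e-03 -1.0e+00] y [ 9.947e-01 -1.026e-01  5.000e-04] F [0.3 0.2 0.2] M [ 0.02  0.07 -0.04] gap 0.0851 j [ 0.29  0.2  -0.11  1.26 -0.    1.96]
```

Emit:
move_arm(
  commands=[
    [[-0.06,0.07,-0.8],[0,0,0],1],
    [[0,0,-0.9],[0,0,0],1],
    [[0,0,-0.9],[0,0,0],1],
    [[0,0,-0.9],[0,0,0],1],
    [[0,0,-0.62],[0,0,0],1],
  ],
)

```text
clock: 1.6
tcp_pos: [0.4573, 0.2283, 0.0829]
orientation: [-0.001, 0.739, 0.674, -0.001]
wrist_force: [-0.2, -0.2, 0.7]
finger_gap: 0.0857
```

```bash
python3 -c "
from h import *
st();snap('b');crop('b','side',215,165,325,275,6,'b1')"
```

```text
t 1.6 p [0.4573 0.2283 0.0829] z [-3.2e-03 -7.0e-04 -1.0e+00] y [ 0.9957 -0.0928 -0.0032] F [-0.2 -0.2  0.7] M [ 0.04  0.01 -0.01] gap 0.0857 j [ 0.31  0.31 -0.39  0.87  0.    1.97]
```

View pics/b1.png

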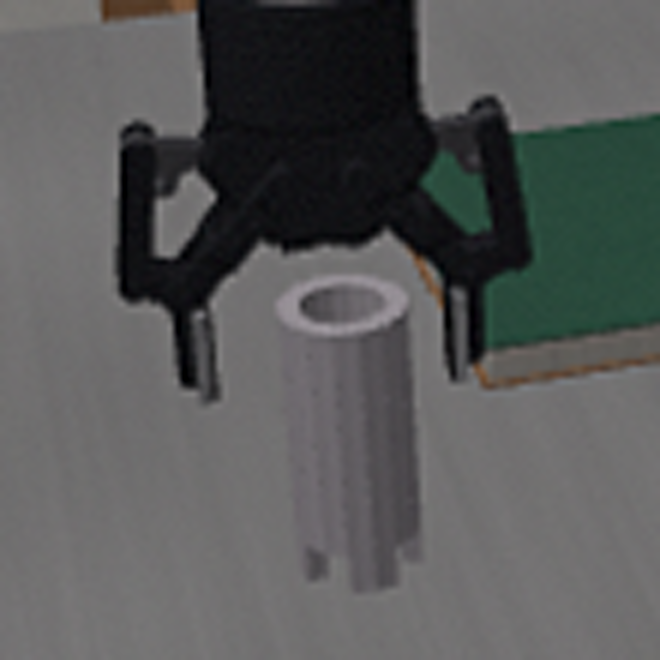

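Emit:
move_arm(
  commands=[
    [[0,0,0],[0,0,0],1],
    [[0,0,0],[0,0,0],1],
  ],
)

```text
clock: 1.9
tcp_pos: [0.4604, 0.2288, 0.0871]
orientation: [0.001, 0.74, 0.673, 0.001]
wrist_force: [-0.0, 0.6, 0.4]
finger_gap: 0.0853
```

```bash
python3 -c "
from h import *
st()"
```

```text
t 1.9 p [0.4604 0.2288 0.0871] z [ 2.5e-03  8.0e-04 -1.0e+00] y [ 0.9956 -0.0939  0.0024] F [-0.   0.6  0.4] M [ 0.02 -0.03  0.04] gap 0.0853 j [ 0.31  0.31 -0.39  0.88  0.    1.97]
```

Emit:
move_arm(
  commands=[
    [[0.03,-0.09,-0.05],[0,0,0],1],
    [[0,0,0],[0,0,0],-1],
    [[0,0,0],[0,0,0],-1],
    [[0,0,0],[0,0,0],-1],
    [[0,0,0],[0,0,0],-1],
  ],
)

```text
clock: 2.4
tcp_pos: [0.4611, 0.2246, 0.0843]
orientation: [0.0, 0.74, 0.673, 0.001]
wrist_force: [-0.8, -0.1, 4.9]
finger_gap: 0.0469
```

Emit:
move_arm(
  commands=[
    [[0,0,0],[0,0,0],-1],
    [[0,0,0],[0,0,0],-1],
    [[0,0,0],[0,0,0],-1],
  ],
)

```text
clock: 2.7
tcp_pos: [0.4611, 0.2247, 0.0842]
orientation: [0.0, 0.74, 0.673, 0.001]
wrist_force: [0.5, -0.5, 5.6]
finger_gap: 0.0467
```

```bash
python3 -c "
from h import *
st()
d=load('a','top')
for uv in [(446,213)]: print(onz(d,uv,.135), onz(d,(405,224),.005))"
```

```text
t 2.7 p [0.4611 0.2247 0.0842] z [ 1.3e-03  2.0e-04 -1.0e+00] y [ 0.9955 -0.0948  0.0013] F [ 0.5 -0.5  5.6] M [-0.13  0.34 -0.01] gap 0.0467 j [ 0.3   0.31 -0.39  0.87 -0.    1.96]
[ 0.62034275 -0.13480971  0.135     ] [ 0.62496522 -0.07356474  0.005     ]
```

Emit:
move_arm(
  commands=[
    [[0,0,0.5],[0,0,0],-1],
    [[0,0,0.9],[0,0,0],-1],
    [[0,0,0.9],[0,0,0],-1],
    [[0,0,0.9],[0,0,0],-1],
    [[0,0,0.9],[0,0,0],-1],
  ],
  newtons=70,
)

```text
clock: 3.2
tcp_pos: [0.4596, 0.2243, 0.2478]
orientation: [-0.001, 0.74, 0.673, -0.001]
wrist_force: [1.0, 0.5, -3.0]
finger_gap: 0.0465
```

Emit:
move_arm(
  commands=[
    [[0.58,-0.71,0],[0.35,-0.033,0],-1],
    [[0.58,-0.71,0],[0.35,-0.033,0],-1],
    [[0.58,-0.71,0],[0.35,-0.033,0],-1],
    [[0.58,-0.71,0],[0.35,-0.033,0],-1],
    [[0.58,-0.71,0],[0.35,-0.033,0],-1],
  ],
)

```text
clock: 3.7
tcp_pos: [0.5766, 0.0813, 0.2465]
orientation: [-0.084, 0.734, 0.668, 0.091]
wrist_force: [0.8, 0.9, -3.9]
finger_gap: 0.046
```

Emit:
move_arm(
  commands=[
    [[0.58,-0.71,0],[0.35,-0.033,0],-1],
    [[0.58,-0.71,0],[0.35,-0.033,0],-1],
    [[0.58,-0.71,0],[0.35,-0.033,0],-1],
    [[0,0,0],[0.35,-0.033,0],-1],
    [[0,0,0],[0.35,-0.033,0],-1],
  ],
)

```text
clock: 4.2
tcp_pos: [0.6463, -0.0044, 0.2452]
orientation: [-0.165, 0.718, 0.651, 0.179]
wrist_force: [-0.8, 0.1, -4.1]
finger_gap: 0.0464
```

Emit:
move_arm(
  commands=[
    [[0,0,0],[0.022,0.233,-0.442],-1],
    [[0,0,0],[0.022,0.233,-0.442],-1],
    [[0,0,0],[0,0,0],-1],
    [[0,0,0],[0,0,0],-1],
  ],
)

```text
clock: 4.6
tcp_pos: [0.6458, -0.0027, 0.2465]
orientation: [-0.176, 0.761, 0.601, 0.167]
wrist_force: [-0.3, 0.6, -4.8]
finger_gap: 0.0467
```

```bash
python3 -c "
from h import *
st();snap('c')
crop('c','side',310,110,430,290,3.3,'cs');crop('c','top',270,120,400,250,4.6,'ct')
im=np.hstack([cv2.imread('pics/cs.png')[:594],cv2.imread('pics/ct.png')[:594]]);print(im.shape);cv2.imwrite('pics/cc.png',cv2.resize(im,(min(800,im.shape[1]),int(im.shape[0]*min(800,im.shape[1])/im.shape[1]))))"
```

```text
t 4.6 p [ 0.6458 -0.0027  0.2465] z [ 0.0433  0.4691 -0.8821] y [ 0.9744 -0.2147 -0.0664] F [-0.3  0.6 -4.8] M [-0.83  0.11 -0.06] gap 0.0467 j [-0.33  0.5   0.24  1.43  0.48  1.44]
(594, 994, 3)
```

View pics/cc.png

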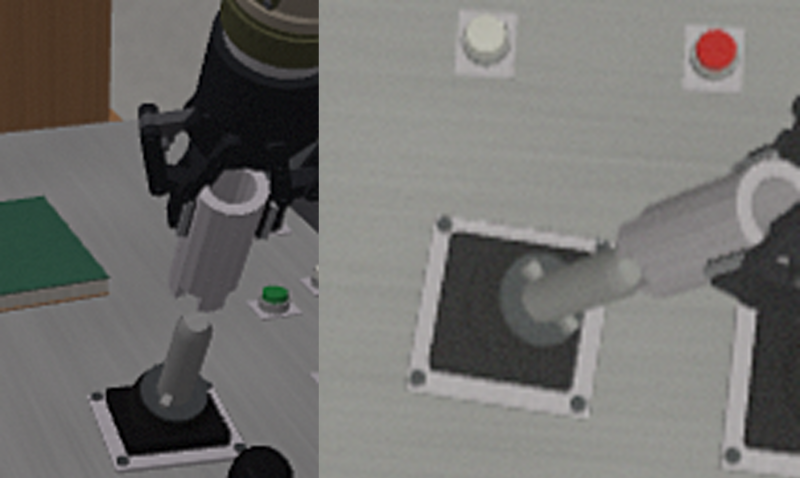

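```bash
cat > chk.py <<'E'
from h import *
import sys
tag=sys.argv[1]; boxes={"top":(310,135,400,215),"side":(335,150,415,280)}
if len(sys.argv)>2: pass
s=env.get_state();q=s["orientation"];R=Ro.from_quat([q[1],q[2],q[3],q[0]]).as_matrix()
zt=-R[:,2];p=s["tcp_pos"];foot=p-.0842*zt
seat=np.array([.657,.0935,.049]);_,_,zs=frame(np.radians(-95.4),np.radians(28))
for n,(x0,y0,x1,y1) in boxes.items():
    d=load(tag,n);k=8 if n=="top" else 6
    im=cv2.resize(d["frame"][y0:y1,x0:x1,::-1],None,fx=k,fy=k,interpolation=cv2.INTER_CUBIC)
    im=np.clip((im.astype(float)-40)*1.5,0,255).astype(np.uint8)
    M=d["camera_from_world"];o=-M[:3,:3].T@M[:3,3]
    def cyl(b,z,r,h0,h1,c):
        w=np.cross(z,b-o);w/=np.linalg.norm(w);u=np.cross(z,w)
        for P in [np.array([b+h0*z+g*r*w,b+h1*z+g*r*w]) for g in(1,-1)]+[circ(b+h*z,w,u,r) for h in(h0,h1)]:
            qq=(proj(d,P)-[x0,y0]+.5)*k-.5; cv2.polylines(im,[np.round(qq).astype(int)],False,c,1,cv2.LINE_AA)
    cyl(foot,zt,.024,0,.11,(0,255,0)); cyl(seat,zs,.014,0,.088,(0,255,255)); 
    cv2.imwrite(f"pics/{tag}k_{n}.png",im)
e=foot-seat;print("foot height along stem",e@zs,"lateral",e-(e@zs)*zs, "ang",np.degrees(np.arccos(zt@zs)))
E
python3 chk.py c
```

```text
foot height along stem 0.13605868007297006 lateral [-0.00130032  0.00709281  0.00368951] ang 0.11104065997345794
```

View pics/ck_top.png

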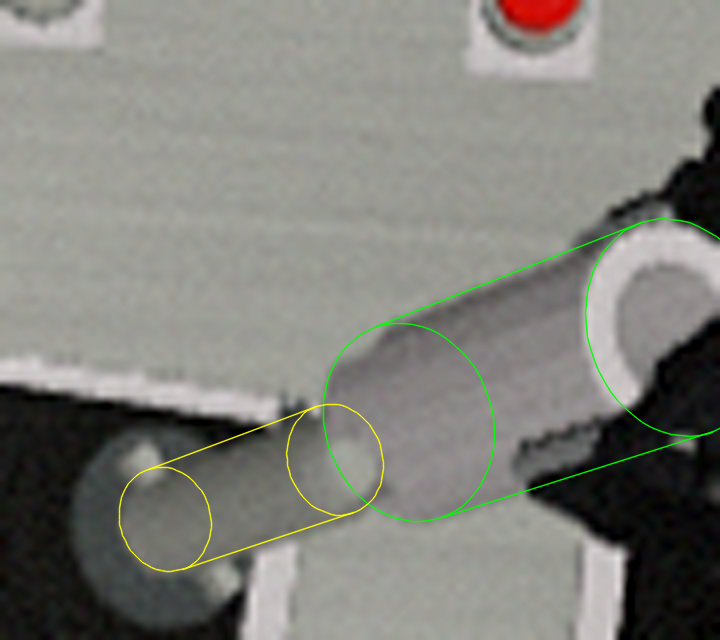

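View pics/ck_side.png

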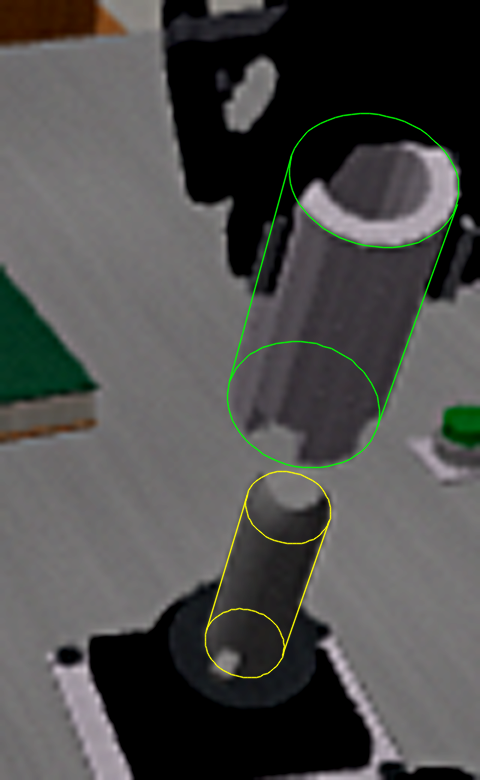

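Emit:
move_arm(
  commands=[
    [[0.033,-0.18,-0.093],[0,0,0],-1],
    [[0,0,0],[0,0,0],-1],
    [[0.017,0.175,-0.331],[0,0,0],-1],
    [[0.017,0.175,-0.331],[0,0,0],-1],
    [[0,0,0],[0,0,0],-1],
  ],
)

```text
clock: 5.2
tcp_pos: [0.6478, 0.0049, 0.2153]
orientation: [-0.177, 0.761, 0.601, 0.167]
wrist_force: [0.0, 0.4, -4.5]
finger_gap: 0.0462
```

```bash
python3 -c "
from h import *
st();snap('d')"; python3 chk.py d
```

```text
t 5.2 p [0.6478 0.0049 0.2153] z [ 0.0414  0.47   -0.8817] y [ 0.9741 -0.2152 -0.069 ] F [ 0.   0.4 -4.5] M [-0.89  0.16  0.  ] gap 0.0462 j [-0.32  0.52  0.18  1.36  0.48  1.45]
foot height along stem 0.10653038258234462 lateral [ 7.76170753e-05 -2.07744994e-05 -7.11314996e-06] ang 0.1284071687509457
```

View pics/dk_top.png

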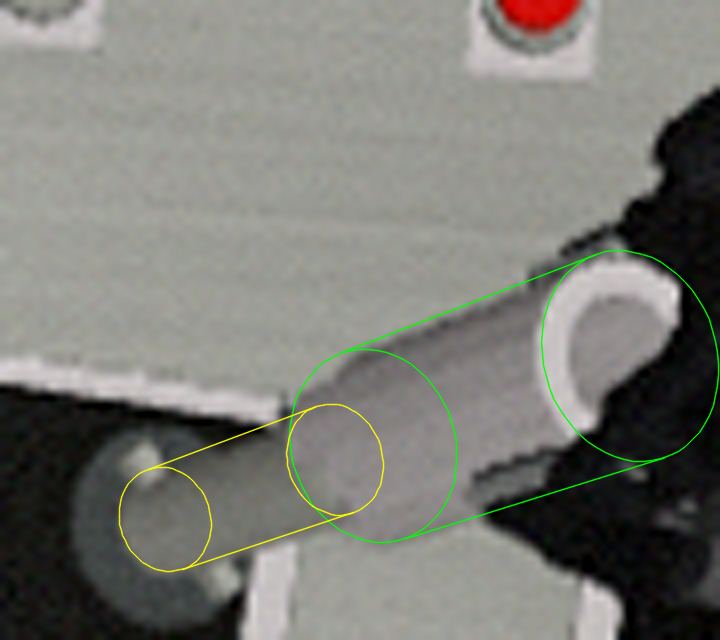

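View pics/dk_side.png

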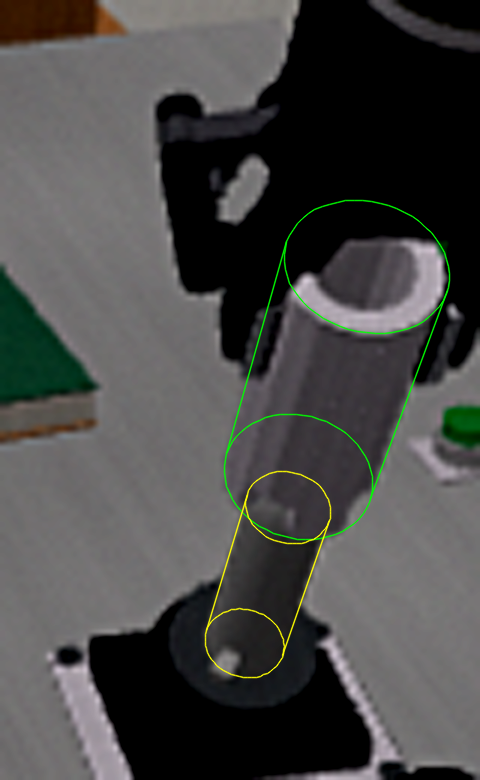

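Emit:
move_arm(
  commands=[
    [[0.007,0.07,-0.132],[0,0,0],-1],
    [[0.007,0.07,-0.132],[0,0,0],-1],
    [[0.007,0.07,-0.132],[0,0,0],-1],
    [[0,0,0],[0,0,0],-1],
  ],
)

```text
clock: 5.7
tcp_pos: [0.6492, 0.0131, 0.2005]
orientation: [-0.176, 0.761, 0.601, 0.167]
wrist_force: [-0.0, -0.1, -4.1]
finger_gap: 0.0465
```

```bash
cat >> h.py <<'E'
def rel(seat=(.657,.0935,.049)):
    s,R=st(); x,y,z=frame(np.radians(-95.4),np.radians(28)); f=s["tcp_pos"]+.0842*R[:,2]-np.array(seat); F=s["wrist_force"]+np.array([0,0,4.5])
    print("h %.1f latx %.1f laty %.1f mm"%tuple(1000*np.array([f@z,f@x,f@y])),"F x %.1f y %.1f z %.1f"%(F@x,F@y,F@z), "toolz tilt x %.2f y %.2f deg"%tuple(np.degrees([-R[:,2]@x,-R[:,2]@y])), "yaw %.2f"%np.degrees(np.arctan2(R[:,1]@y,R[:,1]@x)))
E
python3 -c "
from h import *
rel()"
```

```text
t 5.7 p [0.6492 0.0131 0.2005] z [ 0.0433  0.4696 -0.8818] y [ 0.9741 -0.2157 -0.067 ] F [-0.  -0.1 -4.1] M [-0.8   0.02 -0.04] gap 0.0465 j [-0.31  0.52  0.15  1.32  0.48  1.47]
h 87.5 latx 0.0 laty -0.3 mm F x -0.1 y -0.0 z 0.4 toolz tilt x 0.14 y 0.06 deg yaw 81.94
```

Emit:
move_arm(
  commands=[
    [[0.005,0.058,-0.11],[0,0,0],-1],
    [[0.005,0.058,-0.11],[0,0,0],-1],
    [[0.005,0.058,-0.11],[0,0,0],-1],
    [[0,0,0],[0,0,0],-1],
  ],
)

```text
clock: 6.1
tcp_pos: [0.6498, 0.02, 0.1874]
orientation: [-0.176, 0.761, 0.601, 0.168]
wrist_force: [-0.3, -0.0, -4.2]
finger_gap: 0.0466
```

```bash
python3 -c "
from h import *
rel()"
```

```text
t 6.1 p [0.6498 0.02   0.1874] z [ 0.0435  0.4695 -0.8818] y [ 0.9741 -0.2158 -0.0669] F [-0.3 -0.  -4.2] M [-0.83  0.04  0.03] gap 0.0466 j [-0.3   0.52  0.12  1.28  0.48  1.48]
h 72.6 latx 0.0 laty -0.3 mm F x -0.1 y -0.2 z 0.3 toolz tilt x 0.14 y 0.05 deg yaw 81.94
```

Still no contact. Continuing.

Emit:
move_arm(
  commands=[
    [[0.005,0.058,-0.11],[0,0,0],-1],
    [[0.005,0.058,-0.11],[0,0,0],-1],
    [[0.005,0.058,-0.11],[0,0,0],-1],
    [[0.005,0.058,-0.11],[0,0,0],-1],
    [[0,0,0],[0,0,0],-1],
  ],
)

```text
clock: 6.6
tcp_pos: [0.6506, 0.0293, 0.1697]
orientation: [-0.176, 0.761, 0.601, 0.168]
wrist_force: [0.3, 0.3, -4.8]
finger_gap: 0.0465
```

```bash
python3 -c "
from h import *
rel()"
```

```text
t 6.6 p [0.6506 0.0293 0.1697] z [ 0.0434  0.4696 -0.8818] y [ 0.9742 -0.2157 -0.0669] F [ 0.3  0.3 -4.8] M [-0.83  0.09  0.02] gap 0.0465 j [-0.28  0.53  0.09  1.23  0.48  1.5 ]
h 52.7 latx 0.1 laty -0.4 mm F x -0.1 y 0.3 z -0.5 toolz tilt x 0.14 y 0.06 deg yaw 81.95
```

Emit:
move_arm(
  commands=[
    [[0.007,0.07,-0.132],[0,0,0],-1],
    [[0.007,0.07,-0.132],[0,0,0],-1],
    [[0.007,0.07,-0.132],[0,0,0],-1],
    [[0.007,0.07,-0.132],[0,0,0],-1],
    [[0.007,0.07,-0.132],[0,0,0],-1],
  ],
)

```text
clock: 7.1
tcp_pos: [0.6525, 0.0431, 0.1438]
orientation: [-0.176, 0.761, 0.601, 0.168]
wrist_force: [-0.4, -0.1, -3.5]
finger_gap: 0.0462
```

```bash
python3 -c "
from h import *
rel();snap('e')
crop('e','side',335,190,415,290,6,'es');crop('e','top',310,150,390,230,6,'et')
cv2.imwrite('pics/ee.png',np.hstack([cv2.imread('pics/es.png')[-480:],cv2.imread('pics/et.png')])[:,:800])"
```

```text
t 7.1 p [0.6525 0.0431 0.1438] z [ 0.0448  0.4692 -0.8819] y [ 0.9742 -0.2162 -0.0656] F [-0.4 -0.1 -3.5] M [-0.85  0.12 -0.01] gap 0.0462 j [-0.26  0.54  0.04  1.16  0.48  1.52]
h 23.2 latx 0.0 laty 0.3 mm F x -0.3 y -0.3 z 1.0 toolz tilt x 0.12 y -0.02 deg yaw 81.96
```

View pics/ee.png

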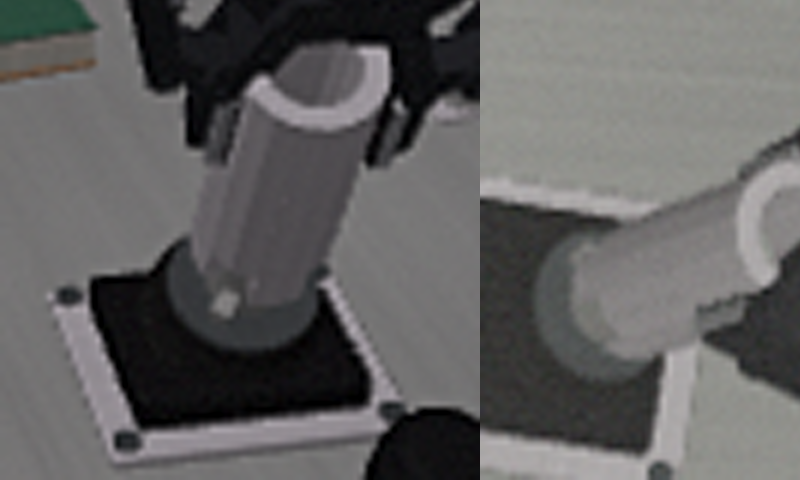

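Emit:
move_arm(
  commands=[
    [[0.004,0.047,-0.088],[0,0,0],-1],
    [[0.004,0.047,-0.088],[0,0,0],-1],
    [[0.002,0.023,-0.044],[0,0,0],-1],
    [[0.002,0.023,-0.044],[0,0,0],-1],
    [[0,0,0],[0,0,0],-1],
  ],
)

```text
clock: 7.7
tcp_pos: [0.6529, 0.0485, 0.1335]
orientation: [-0.176, 0.761, 0.601, 0.168]
wrist_force: [-0.5, 0.3, -3.6]
finger_gap: 0.0466
```

```bash
python3 -c "
from h import *
rel()"
```

```text
t 7.7 p [0.6529 0.0485 0.1335] z [ 0.0445  0.4693 -0.8819] y [ 0.9742 -0.2161 -0.0658] F [-0.5  0.3 -3.6] M [-0.85  0.08 -0.03] gap 0.0466 j [-0.25  0.55  0.03  1.14  0.48  1.53]
h 11.6 latx 0.0 laty 0.1 mm F x -0.7 y -0.5 z 0.7 toolz tilt x 0.12 y -0.01 deg yaw 81.96
```

Emit:
move_arm(
  commands=[
    [[0.002,0.023,-0.044],[0,0,0],-1],
    [[0.002,0.023,-0.044],[0,0,0],-1],
    [[0,0,0],[0,0,0],-1],
  ],
)

```text
clock: 8.0
tcp_pos: [0.653, 0.0504, 0.1299]
orientation: [-0.176, 0.762, 0.601, 0.168]
wrist_force: [0.0, 0.3, -4.1]
finger_gap: 0.0465
```

```bash
python3 -c "
from h import *
rel()"
```

```text
t 8.0 p [0.653  0.0504 0.1299] z [ 0.0445  0.4693 -0.8819] y [ 0.9741 -0.2162 -0.0658] F [ 0.   0.3 -4.1] M [-0.78  0.12 -0.04] gap 0.0465 j [-0.25  0.55  0.02  1.13  0.48  1.53]
h 7.6 latx 0.1 laty 0.1 mm F x -0.4 y -0.0 z 0.3 toolz tilt x 0.12 y -0.01 deg yaw 81.95
```

Emit:
move_arm(
  commands=[
    [[0.002,0.023,-0.044],[0,0,0],-1],
    [[0.002,0.023,-0.044],[0,0,0],-1],
    [[0,0,0],[0,0,0],-1],
  ],
)

```text
clock: 8.3
tcp_pos: [0.6531, 0.0522, 0.1263]
orientation: [-0.176, 0.761, 0.601, 0.168]
wrist_force: [-0.3, 0.3, -3.7]
finger_gap: 0.0465
```

```bash
python3 -c "
from h import *
rel()"
```

```text
t 8.3 p [0.6531 0.0522 0.1263] z [ 0.0444  0.4692 -0.882 ] y [ 0.9742 -0.2161 -0.0659] F [-0.3  0.3 -3.7] M [-0.83  0.11  0.03] gap 0.0465 j [-0.25  0.55  0.02  1.12  0.48  1.54]
h 3.5 latx 0.1 laty 0.1 mm F x -0.6 y -0.4 z 0.6 toolz tilt x 0.12 y -0.00 deg yaw 81.96
```

Emit:
move_arm(
  commands=[
    [[0.002,0.023,-0.044],[0,0,0],-1],
    [[0.001,0.012,-0.022],[0,0,0],-1],
    [[0,0,0],[0,0,0],-1],
  ],
)

```text
clock: 8.6
tcp_pos: [0.6534, 0.0535, 0.1238]
orientation: [-0.176, 0.762, 0.601, 0.168]
wrist_force: [-0.0, -0.0, -3.9]
finger_gap: 0.0466
```

```bash
python3 -c "
from h import *
rel()"
```

```text
t 8.6 p [0.6534 0.0535 0.1238] z [ 0.0447  0.4692 -0.882 ] y [ 0.9741 -0.2162 -0.0657] F [-0.  -0.  -3.9] M [-0.81  0.06  0.04] gap 0.0466 j [-0.25  0.55  0.01  1.11  0.48  1.54]
h 0.7 latx 0.1 laty 0.2 mm F x -0.3 y -0.0 z 0.6 toolz tilt x 0.12 y -0.02 deg yaw 81.96
```

Emit:
move_arm(
  commands=[
    [[0.001,0.012,-0.022],[0,0,0],-1],
    [[0,0,0],[0,0,0],-1],
  ],
)

```text
clock: 8.8
tcp_pos: [0.6535, 0.0539, 0.1233]
orientation: [-0.175, 0.762, 0.601, 0.168]
wrist_force: [-0.5, -0.8, -3.2]
finger_gap: 0.0467
```

```bash
python3 -c "
from h import *
rel()"
```

```text
t 8.8 p [0.6535 0.0539 0.1233] z [ 0.0451  0.4691 -0.882 ] y [ 0.9742 -0.2162 -0.0652] F [-0.5 -0.8 -3.2] M [-0.74  0.17  0.07] gap 0.0467 j [-0.25  0.55  0.01  1.11  0.48  1.54]
h 0.1 latx 0.0 laty 0.3 mm F x 0.2 y -0.4 z 1.5 toolz tilt x 0.12 y -0.04 deg yaw 81.97
```

Emit:
move_arm(
  commands=[
    [[0.001,0.012,-0.022],[0,0,0],-1],
    [[0,0,0],[0,0,0],-1],
  ],
)

```text
clock: 9.0
tcp_pos: [0.6536, 0.054, 0.1232]
orientation: [-0.175, 0.762, 0.601, 0.168]
wrist_force: [-2.7, -2.9, 2.8]
finger_gap: 0.0464
```

```bash
python3 -c "
from h import *
rel()"
```

```text
t 9.0 p [0.6536 0.054  0.1232] z [ 0.0457  0.4688 -0.8821] y [ 0.9741 -0.2168 -0.0648] F [-2.7 -2.9  2.8] M [-0.7   0.86  0.48] gap 0.0464 j [-0.25  0.55  0.01  1.11  0.48  1.54]
h -0.0 latx 0.0 laty 0.4 mm F x -0.6 y -2.4 z 8.0 toolz tilt x 0.10 y -0.08 deg yaw 81.95
```

```bash
python3 -c "
from h import *
snap('f')
crop('f','side',335,190,415,290,6,'es');crop('f','top',310,150,390,230,6,'et')
cv2.imwrite('pics/ff.png',np.hstack([cv2.imread('pics/es.png')[-480:],cv2.imread('pics/et.png')])[:,:800])"; python3 chk.py f
```

```text
foot height along stem -6.570474540220135e-05 lateral [ 4.23382211e-04 -1.84329398e-05  1.14278458e-05] ang 0.1312514378383596
```

View pics/ff.png

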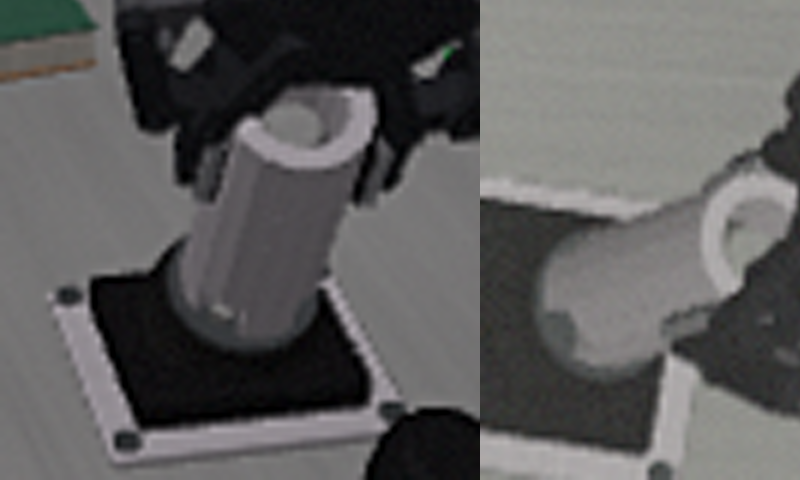

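Emit:
move_arm(
  commands=[
    [[0,0,0],[0,0,0],0.3],
    [[0,0,0],[0,0,0],0.6],
    [[0,0,0],[0,0,0],1],
    [[0,0,0],[0,0,0],1],
    [[0,0,0],[0,0,0],1],
  ],
)

```text
clock: 9.6
tcp_pos: [0.6536, 0.0546, 0.1222]
orientation: [-0.176, 0.761, 0.601, 0.168]
wrist_force: [-0.4, -0.3, -0.2]
finger_gap: 0.0855
```

```bash
python3 -c "
from h import *
rel()"
```

```text
t 9.6 p [0.6536 0.0546 0.1222] z [ 0.0449  0.4693 -0.8819] y [ 0.9742 -0.216  -0.0654] F [-0.4 -0.3 -0.2] M [-0.42  0.12 -0.01] gap 0.0855 j [-0.24  0.55  0.01  1.11  0.49  1.54]
h -1.2 latx -0.1 laty 0.3 mm F x -1.7 y -0.4 z 4.0 toolz tilt x 0.13 y -0.03 deg yaw 81.97
```

Emit:
move_arm(
  commands=[
    [[-0.01,-0.117,0.221],[0,0,0],1],
    [[-0.022,-0.234,0.441],[0,0,0],1],
    [[-0.033,-0.351,0.662],[0,0,0],1],
    [[-0.033,-0.351,0.662],[0,0,0],1],
    [[-0.033,-0.351,0.662],[0,0,0],1],
  ],
)

```text
clock: 10.1
tcp_pos: [0.6481, -0.0024, 0.23]
orientation: [-0.175, 0.761, 0.601, 0.168]
wrist_force: [0.3, 0.1, 0.2]
finger_gap: 0.0854
```

Emit:
move_arm(
  commands=[
    [[-0.3,-0.3,0.6],[0,0,0],1],
    [[-0.6,-0.3,0.6],[0,0,0],1],
    [[-0.6,0,0.3],[0,0,0],1],
    [[0,0,0],[0,0,0],1],
    [[0,0,0],[0,0,0],1],
  ],
)

```text
clock: 10.6
tcp_pos: [0.5885, -0.0262, 0.2892]
orientation: [-0.175, 0.762, 0.601, 0.169]
wrist_force: [0.2, -0.1, -0.7]
finger_gap: 0.0853
```

```bash
python3 -c "
from h import *
rel();snap('g')
crop('g','side',335,190,415,290,6,'es');crop('g','top',310,150,390,230,6,'et')
cv2.imwrite('pics/gg.png',np.hstack([cv2.imread('pics/es.png')[-480:],cv2.imread('pics/et.png')])[:,:800])
d=load('g','side');x,y,z=frame(np.radians(-95.4),np.radians(28));S=np.array([.657,.0935,.049])
for n in('top','side'): print(n,proj(load('g',n),[S+.11*z,S+.122*z]))"
```

```text
t 10.6 p [ 0.5885 -0.0262  0.2892] z [ 0.047   0.4685 -0.8822] y [ 0.9741 -0.2169 -0.0633] F [ 0.2 -0.1 -0.7] M [-0.44  0.06  0.03] gap 0.0853 j [-0.4   0.4   0.18  1.51  0.47  1.37]
h 186.8 latx -2.0 laty -56.7 mm F x -1.7 y 0.2 z 3.4 toolz tilt x 0.09 y -0.16 deg yaw 81.98
top [[357.19900917 189.92701526]
 [360.43441015 188.79050612]]
side [[384.55182582 227.84877233]
 [385.68074099 224.34342785]]
```

View pics/gg.png

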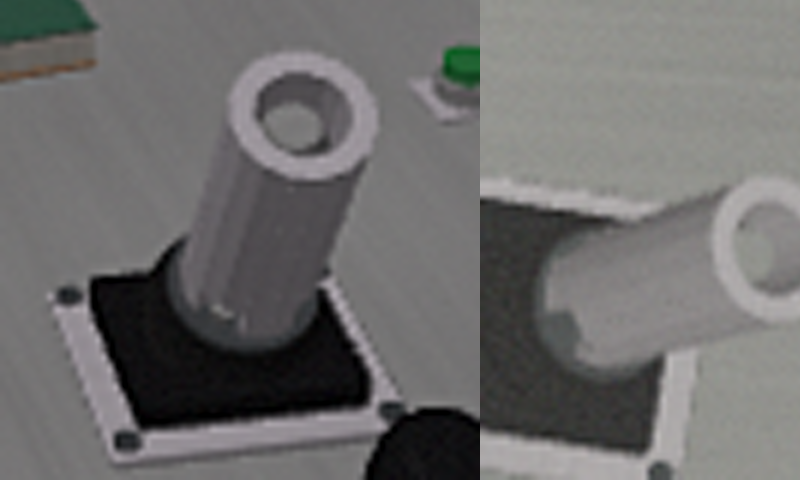

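View pics/g_side.png

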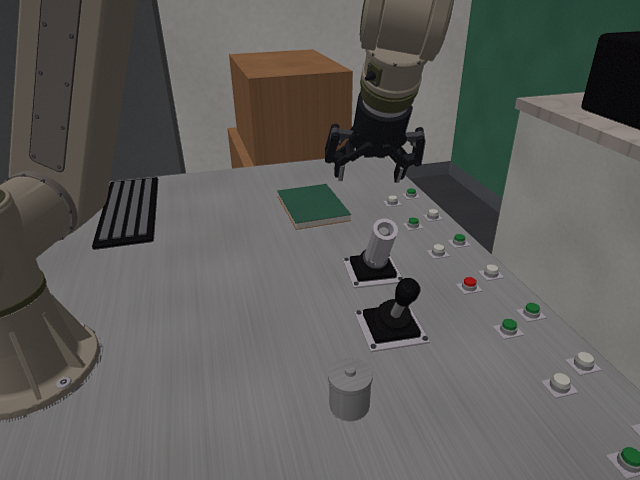

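```bash
python3 -c "
from h import *
job.hand_in()"
```

```text
the job is handed in; nothing more can be done
```

The guard sleeve is fully home on the bare stem's boot seat, with its notches over the cross bar. I let it go, backed the arm clear, and handed the job in at about 10.7 s of the 67 s allowed.

**What I did:** I gripped the upright sleeve near its top and tilted it 28° to match the stem. I then turned it about −8°, from the bar direction measured in the images, and slid it down the stem.

**Last checks:**
- **Descent:** it met almost no force until the foot reached the calculated seat height, well past the 12 mm where it would have stopped on the bar. There it pressed at about 8 N.
- **After release:** in the side picture the rim centre is at about (385.5, 229.1). The prediction for fully home is (384.6, 227.8), and for resting on the bar (385.7, 224.3). The notch is visibly over the bar, with the foot on the seat.
- **Gripper:** it is open at 85 mm, well clear of the sleeve, and reads under 1 N at the wrist.
- **Bystanders:** the tin, logbook and neighbouring lever look unmoved in the final side view.

**Disagreement:** the text says the stem leans somewhat away from the robot. I measured it leaning right and very slightly towards it, at about −95°, and the plate edges and the contact-free descent agreed with that.

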